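# Turn the sample carousel to the ioniser and start it

## Task

With a fingertip, push on an arm of the sample carousel to turn it until the arm carrying the amber bottle points straight at the ioniser's nozzle, then press the round start button all the way down and let it come back up. Push only on the carousel, never on the bottle or the weight that ride in its cups, and lift nothing; leave the other things on the bench where they stand. The button must not be pressed before the bottle stands in front of the nozzle.

Things in the scene. Friction and masses are not known exactly. Their poses are not given: they have to be found in the camera images.
- carousel (a joint): Hand-turned sample carousel: three alike aluminium arms, 120 degrees apart, on a steel hub (diameter 52 mm, top at z = 68 mm). Value: turn in rad since the start, growing counterclockwise from above. It turns either way for at least a full turn against light friction (0.12 N m, 1.5 N at 80 mm from the axis), has no detents and stays where it is left.
- hub (a point): Point on the carousel's vertical axis at z = 65 mm, turning with it (x along the bottle's arm). Each arm is a level blade 8 mm thick across and 20 mm tall (z = 45 to 65 mm), from the hub out to 122 mm from the axis. The space below the arms is free but for the base disc (radius 55 mm, 10 mm high) and the ioniser's base bar (30 mm wide, 8 mm high).
- bottle_cup (a point): Centre of the inner floor (z = 54 mm) of the cup that carries the amber bottle, 140 mm from the axis at the end of an arm; it turns with the carousel. The cups are round, grey, 44 mm in outer diameter, z = 50 to 66 mm.
- weight_cup (a point): Same point of the cup that carries the small steel weight (the next arm counterclockwise from above).
- empty_cup (a point): Same point of the empty cup, on the third arm.
- bottle: Small amber weighing bottle with a white cap, diameter 32 mm, 46 mm tall, about 50 g, loose, standing upright in its cup with about 2.5 mm play; its top is at z = 100 mm. Origin: centre of its underside.
- weight: Small steel weight with a knob, diameter 32 mm, 32 mm tall, loose, standing in the cup of another arm with about 2.5 mm play. Origin: centre of its underside.
- station (a point): Where the bottle must stand: the point 140 mm from the carousel's axis, straight in front of the nozzle, at the height of the cup floor (z = 54 mm). Fixed to the ioniser.
- nozzle (a point): Mouth of the ioniser's short round black nozzle (diameter 24 mm), at z = 78 mm, 173 mm from the carousel's axis, pointing level at that axis. It sticks out of the ioniser, a fixed white box 90 mm wide, 75 mm deep and 105 mm tall, on the far side of the carousel or to one side, whose front is 195 mm from the axis.
- start (a joint): Round grey start button, diameter 36 mm, on a small fixed white housing on the bench, left or right of the carousel on the near side. Value = travel in m: 0 up, 0.006 fully down. Spring-loaded, about 4 N to push it fully down; it comes back up when released.
- start_top (a point): Centre of the upper face of the start button, which faces up.
- beaker: Bystander: loose white open beaker, diameter 60 mm, 75 mm tall, on the bench, on the near side of the carousel, on the other side from the button. Origin: centre of its underside.
- reagent: Bystander: loose white bottle, diameter 60 mm, 120 mm tall, on the bench to the right (-y). Origin: centre of its underside.
- big_weight: Bystander: loose steel weight with a knob, diameter 44 mm, 64 mm tall, on the bench to the left (+y). Origin: centre of its underside.
There are look-alikes about, which are no part of the job. What is shaped like the bottle but yellow is not meant.

How it is judged:
By the outcome, as a careful person would: the job done as asked, in the order asked, and still so for the second after the job is handed in, with the robot touching nothing.
It also fails if it takes over 58 s, if anything falls off the work surface, if the arm or the gripper's body presses on something with over 40 N, if the wrist force passes 120 N, or if a joint passes its speed limit or range.

## Robot

A 6-joint arm with a two-finger parallel gripper is mounted at the origin on the work surface. World frame = base frame: x ahead of the robot, y to its left, z up, the work surface at z = 0. Lengths are in m, angles in rad, forces in N, time in s.
With the tool pointing down it reaches from about 0.275 to 0.825 m from the base axis. Payload 4.9 kg.
Tool frame: the origin (TCP) lies midway between the tips of the shut fingers; the grasp point (between the pads) lies 19 mm behind it (bot.grip_depth is the distance from the TCP to the grasp point, in m); z points along the fingers, y is the line along which they close (so a half turn about z gives the same grasp; the last joint's range is limited). The gripper opens to 85 mm and grips with 20 to 120 N. Pads are 22 mm wide; open, the fingers measure 114 mm over their backs; the gripper's body (76 mm by 85 mm) begins 54 mm behind the grasp point. The pads swing forward as they close: fully open they stand 13 mm farther back than shut.
Start: joints at [-1.41, 0.326, -0.193, 1.052, 0, 1.437], TCP at [0.16, -0.526, 0.211] pointing down, gripper open.
Joint ranges: [-2.65, 2.65], [-0.97, 1.79], [-1.3, 1.35], [-1.93, 2.1], [-1.47, 1.37], [-3.14, 3.14]. Speed limits (rad/s): [2.57, 2.57, 3.14, 3.14, 3.14, 3.14].

## Interface

Orientations are given as a unit quaternion [w, x, y, z].
In Python, from cell import bot gives the robot as it stands. Calls block until the motion is done:
- bot.move_pose(position, orientation): joint-space move of the TCP to a pose.
- bot.move_linear(position, speed=0.15, rotation=None, until_force=None): straight line of the TCP; rotation=None keeps the orientation; speed is the mean speed in m/s. With until_force (N) it stops when the force on the tool has changed by that much, and returns True; else False.
- bot.goto_joints(angles): joint-space move.
- bot.set_gripper(opening, grasp_force=None): opening from 0.0 (shut) to 1.0 (fully open); grasp_force is the grip in N (None keeps the last); returns when the fingers have stopped.
- bot.wait(seconds).
- bot.solve_ik(position, orientation): joint angles nearest the present ones, or None.
- bot.camera(name): name is "scene" or "top" or "wrist"; returns the picture (480x640x3 uint8, red, green, blue); there is no depth.
- bot.calibration(name): a dict with "mtx" (3x3 intrinsics, pixels), "k1" (the pictures are not rectified: a ray, as slopes to the right and down, at radius r is drawn at 1 + k1 r^2 times it, then the intrinsics apply), "extrinsics" (4x4, takes a point from world to camera coordinates); the wrist camera has in their place "hand_eye" (4x4, takes a point from camera to tool coordinates, whose origin is the TCP and whose axes are the flange's). Camera axes: x right, y down, z forward; pixel columns grow to the right and rows downward; lengths in m; the calibration is good to about 2 mm. A picture is of the moment at which its call begins: read the wrist's pose just before it. calibration takes no time and is no camera call.
A pose or a line that the arm cannot do raises bot.PlanningError and nothing moves.
- bot.close_job(): hands the job in; it is judged then, once.
Trained networks look in the newest picture that a camera, given by its name, has taken for a name from the list of things; names that differ only in an ending like _2 or _b are one class to them, and where a whole thing is asked for, a point or a joint stands for the part that bears it (a point fixed in the world has none). Each returns a list of dicts, best first, with "confidence" (0 to 1); they miss things now and then, are a little off and sometimes report something else, mostly with a low value. They report only what shows in the picture. A call takes as long as a camera call. They do not tell look-alikes from the thing itself.
- bot.search_frame(camera, thing): "bbox" ([left, top, width, height] in pixels, round what is visible of it).
Readings, each from a call of its own:
- bot.read_clock(): time.
- bot.read_joint_positions(): joint angles.
- bot.read_joint_vel(): joint speeds.
- bot.read_joint_efforts(): joint torques, N m.
- bot.read_position(): TCP position.
- bot.read_tool_rot(): TCP orientation.
- bot.read_ft_force(): force on the tool from outside, world axes, zero at the start.
- bot.read_moment(): the same for the moment, N m.
- bot.read_gripper_width(): opening from 0.0 (shut) to 1.0 (fully open).
- bot.read_finger_force(): force on a finger pad.
Only numpy, scipy, OpenCV 4.12 (cv2) and the standard library are available. Lean on these libraries where they do the work, as an engineer would, in place of code of your own. Each camera call takes 0.05 s, during which the arm holds its last target. There are 200 camera calls.

## Working session

There is one attempt and no reset: what is moved stays moved. The work goes in short steps, each a Python script; the robot and the scene stay as the last script left them, time stands still between calls to the robot, and variables do not carry over. Pictures are saved under pics/ and viewed, at most 10 in all, crops included, and the job is handed in when it is done.

```bash
mkdir -p pics
cat > h.py <<'E'
from cell import bot
import numpy as np, cv2
def snap(c,f):
    im=bot.camera(c); cv2.imwrite('pics/'+f,im[:,:,::-1]); return im
def w2c(c):
    k=bot.calibration(c)
    return np.array(k['mtx']),k['k1'],np.array(k['extrinsics'])
def pix2w(c,u,v,z):
    K,k1,E=w2c(c)
    p=cv2.undistortPoints(np.array([[[u,v]]],float),K,np.array([k1,0,0,0.]))[0,0]
    R,t=E[:3,:3],E[:3,3]; o=-R.T@t; d=R.T@np.array([p[0],p[1],1])
    return o+d*(z-o[2])/d[2]
def w2pix(c,P):
    K,k1,E=w2c(c)
    return cv2.projectPoints(np.array(P,float).reshape(-1,3),cv2.Rodrigues(E[:3,:3])[0],E[:3,3],K,np.array([k1,0,0,0.]))[0][:,0]
E
python3 - <<'E'
from h import *
snap('top','top0.png'); 
zs={'hub':.066,'bottle_cup':.06,'weight_cup':.06,'empty_cup':.06,'bottle':.1,'weight':.08,'nozzle':.078,'start_top':.03,'beaker':.07,'reagent':.12,'big_weight':.06}
for n,z in zs.items():
    for d in bot.search_frame('top',n)[:4]:
        l,t,w,h=d['bbox']; print(n,round(d['confidence'],2),[int(a) for a in d['bbox']],pix2w('top',l+w/2,t+h/2,z).round(3))
snap('scene','scene0.png'); print(bot.read_clock(), bot.read_tool_rot())
E
```

```text
hub 0.78 [283, 194, 104, 115] [ 0.532 -0.02   0.066]
bottle_cup 0.58 [273, 194, 125, 116] [ 0.533 -0.021  0.06 ]
weight_cup 0.66 [274, 193, 120, 116] [ 0.534 -0.019  0.06 ]
empty_cup 0.57 [273, 194, 121, 112] [ 0.537 -0.017  0.06 ]
bottle 0.7 [380, 212, 15, 10] [ 0.611 -0.138  0.1  ]
bottle 0.7 [413, 207, 11, 16] [ 0.616 -0.209  0.1  ]
weight 0.57 [274, 195, 18, 15] [0.645 0.099 0.08 ]
weight 0.26 [273, 189, 124, 123] [ 0.536 -0.02   0.08 ]
nozzle 0.8 [313, 126, 93, 138] [ 0.662 -0.075  0.078]
start_top 0.75 [447, 278, 11, 19] [ 0.451 -0.3    0.03 ]
beaker 0.81 [178, 291, 28, 27] [0.41  0.306 0.07 ]
reagent 0.55 [500, 181, 31, 26] [ 0.663 -0.421  0.12 ]
reagent 0.46 [280, 191, 115, 119] [ 0.533 -0.026  0.12 ]
big_weight 0.58 [122, 198, 25, 17] [0.635 0.45  0.06 ]
0.65 [3.35352970e-06 9.89154516e-01 1.46878666e-01 7.67332611e-06]
```

Run:
```python
import cv2
a=cv2.imread('pics/top0.png')[110:350,160:480]; cv2.imwrite('pics/top0c.png',cv2.resize(a,(800,600),interpolation=cv2.INTER_CUBIC))
```

```text
(no output)
```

View pics/top0c.png

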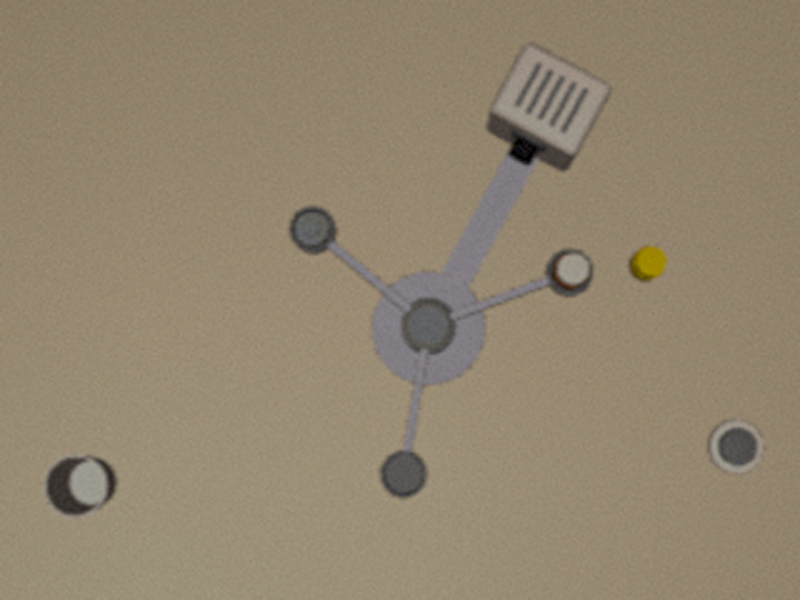

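View pics/scene0.png

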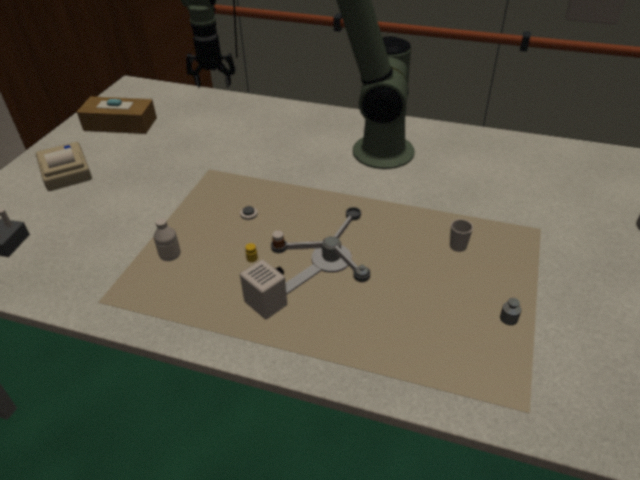

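Top view: the hub is at about (331,240) px, the amber bottle at (389,217), the empty cup at (322,300), the weight at (285,202) and the nozzle at (369,170). The yellow look-alike is at (419,215) and the button at (454,288). The carousel has to turn counterclockwise by roughly 40°, so I'll push the empty arm from its left side.

```bash
cat >> h.py <<'E'
def quat(yaw): # tool down, tool x at angle yaw
    return np.array([0,np.cos(yaw/2),np.sin(yaw/2),0])
def wpix2w(T,u,v,z):
    k=bot.calibration('wrist'); M=T@np.array(k['hand_eye'])
    p=cv2.undistortPoints(np.array([[[u,v]]],float),np.array(k['mtx']),np.array([k['k1'],0,0,0.]))[0,0]
    d=M[:3,:3]@np.array([p[0],p[1],1]); o=M[:3,3]
    return o+d*(z-o[2])/d[2]
def tool():
    from scipy.spatial.transform import Rotation as R
    T=np.eye(4); T[:3,3]=bot.read_position(); q=bot.read_tool_rot(); T[:3,:3]=R.from_quat([q[1],q[2],q[3],q[0]]).as_matrix(); return T
E
python3 - <<'E'
from h import *
c=lambda u,v,z: pix2w('top',160+u/2.5,110+v/2.5,z)
H=c(428,326,.068)[:2]
for n,p in dict(hub=(428,326,.068),bottle=(573,268,.1),cup=(569,272,.064),weight=(313,230,.064),empty=(404,474,.066),noz=(523,150,.085),roof=(549,106,.105),button=(738,447,.03)).items():
    P=c(*p); d=P[:2]-H; print(n,P.round(3),np.hypot(*d).round(3),np.degrees(np.arctan2(d[1],d[0])).round(1))
print(np.array(bot.calibration('wrist')['hand_eye']).round(3), bot.calibration('wrist')['mtx'])
for yaw in (90,-90):
  for p in ([.5,0,.4],[.45,.05,.3],[.43,.03,.05],[.45,-.3,.1]):
    j=bot.solve_ik(p,quat(np.radians(yaw))); print(yaw,p,None if j is None else np.round(j,2))
E
```

```text
hub [ 0.56  -0.01   0.068] 0.0 0.0
bottle [ 0.612 -0.141  0.1  ] 0.14 -68.4
cup [ 0.611 -0.141  0.064] 0.14 -68.5
weight [0.649 0.097 0.064] 0.14 50.4
empty [0.424 0.011 0.066] 0.138 171.2
noz [ 0.722 -0.096  0.085] 0.183 -28.0
roof [ 0.759 -0.118  0.105] 0.226 -28.6
button [ 0.45  -0.303  0.03 ] 0.313 -110.6
[[-0.001 -0.945 -0.328  0.084]
 [ 1.    -0.001  0.     0.001]
 [-0.001 -0.328  0.945 -0.163]
 [ 0.     0.     0.     1.   ]] [[424.9162547    0.         308.30413751]
 [  0.         424.9162547  251.01252207]
 [  0.           0.           1.        ]]
90 [0.5, 0, 0.4] [-0.15  0.18  0.09  1.48  0.    1.42]
90 [0.45, 0.05, 0.3] [-0.05  0.1  -0.26  1.22  0.    1.52]
90 [0.43, 0.03, 0.05] [-0.1   0.31 -0.71  0.56  0.    1.47]
90 [0.45, -0.3, 0.1] [-0.72  0.41 -0.38  0.78  0.    0.85]
-90 [0.5, 0, 0.4] [-0.15  0.18  0.09  1.48  0.   -1.72]
-90 [0.45, 0.05, 0.3] [-0.05  0.1  -0.26  1.22  0.   -1.62]
-90 [0.43, 0.03, 0.05] [-0.1   0.31 -0.71  0.56  0.   -1.67]
-90 [0.45, -0.3, 0.1] [-0.72  0.41 -0.38  0.78  0.   -2.3 ]
```

```bash
cat >> h.py <<'E'
H=np.array([.56,-.01])
u=lambda a:np.array([np.cos(np.radians(a)),np.sin(np.radians(a))])
def ppose(th,s,z,r=.082):
    p=H+r*u(th)-s*u(th+90); return [p[0],p[1],z],quat(np.radians(th-90))
E
python3 - <<'E'
from h import *
bot.set_gripper(0.0)
bot.move_pose([.6,.0,.35],quat(np.pi/2))
T=tool(); np.save('T1.npy',T); snap('wrist','w1.png'); print(T.round(3),bot.read_clock())
bot.move_pose(*ppose(171.4,.045,.14))
bot.move_linear(ppose(171.4,.045,.042)[0],speed=.1)
print(bot.read_clock(),bot.read_ft_force())
for th,s in [(171.4,.015)]+[(a,.015) for a in (178,185,192,199,206)]:
    p,q=ppose(th,s,.042); bot.move_linear(p,speed=.04,rotation=q)
print(bot.read_clock(),bot.read_ft_force())
snap('top','top1.png')
a=cv2.imread('pics/top1.png')[110:350,160:480]; cv2.imwrite('pics/top1c.png',cv2.resize(a,(800,600),interpolation=cv2.INTER_CUBIC))
E
```

```text
[[ 0.001  1.    -0.     0.6  ]
 [ 1.    -0.001 -0.    -0.001]
 [-0.    -0.    -1.     0.35 ]
 [ 0.     0.     0.     1.   ]] 3.95
6.0417 [ 0.57820992 -0.45078761  0.3538372 ]
8.9667 [-1.05054643  0.82864191 -0.69019693]
```

View pics/top1c.png

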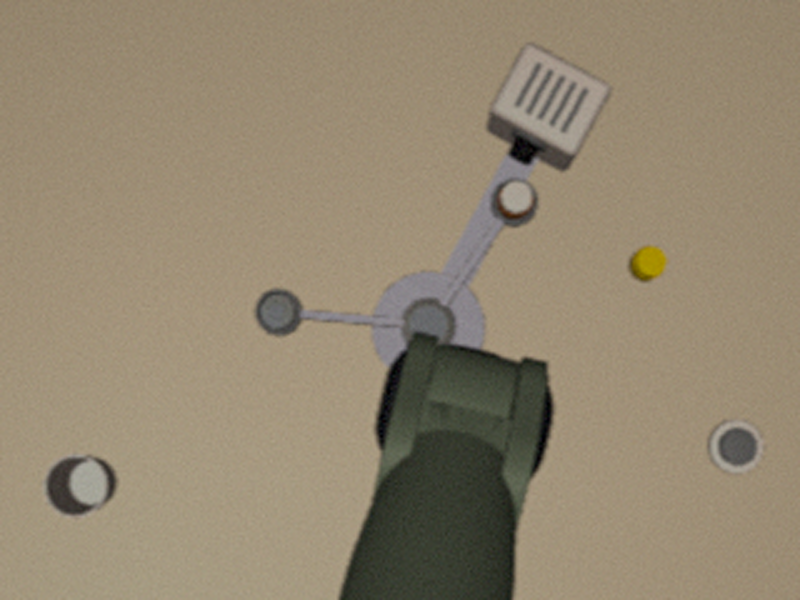

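View pics/w1.png

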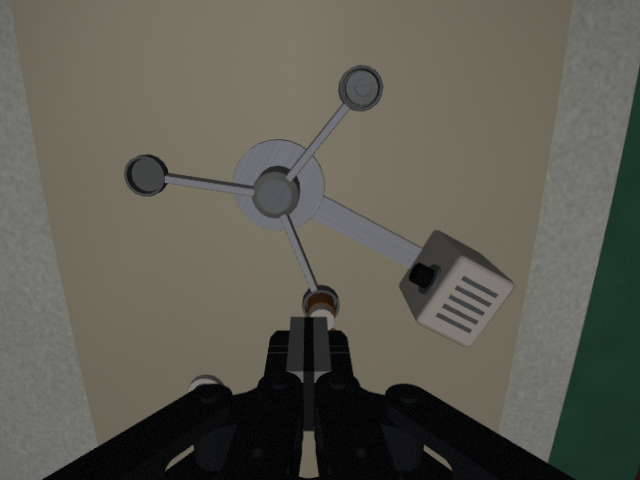

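Top view: the bottle's cup is now at crop (514,204), just short of the bar and nozzle line. Wrist view: the hub is at (276,194), the nozzle at (424,275), and the base bar's edges run (325,195)-(424,245) and (317,220)-(402,262).

Run:
```python
from h import *
T=np.load('T1.npy'); ang=lambda d:np.degrees(np.arctan2(d[1],d[0])).round(2)
f=lambda a,b,z:wpix2w(T,a,b,z)[:2]
Hw=f(276,192,.068); print('Hw',Hw.round(4))
print('bar',ang(f(424,245,.008)-f(325,195,.008)),ang(f(402,262,.008)-f(317,220,.008)))
print('noz',ang(f(424,275,.08)-Hw)); 
for n,p in dict(w=(361,88),e=(147,175)).items(): print(n,ang(f(*p,.066)-Hw),np.hypot(*(f(*p,.066)-Hw)))
print('roof side',ang(f(514,286,.105)-f(437,232,.105)))
c=lambda u,v,z: pix2w('top',160+u/2.5,110+v/2.5,z)[:2]
Ht=c(428,326,.068)
print('top: bar L edge',ang(c(503,160,.008)-c(443,275,.008)),'R',ang(c(532,170,.008)-c(473,287,.008)))
print('roof',ang(c(549,106,.105)-Ht),'sides',ang(c(530,43,.105)-c(490,117,.105)),ang(c(609,90,.105)-c(572,158,.105)))
print('cup',ang(c(514,204,.064)-Ht),'cap',ang(c(517,196,.1)-Ht),'wcup',ang(c(278,312,.066)-Ht)-120)
im=cv2.imread('pics/top1.png')[170:250,310:400]; cv2.imwrite('pics/top1z.png',cv2.resize(im,(675,600),interpolation=cv2.INTER_CUBIC))
im=cv2.imread('pics/w1.png')[140:360,230:520]; cv2.imwrite('pics/w1z.png',cv2.resize(im,(790,600),interpolation=cv2.INTER_CUBIC))
```

```text
Hw [ 0.5645 -0.0052]
bar -26.94 -27.0
noz -29.16
w 50.18 0.13511174499253784
e 172.26 0.13765710234509282
roof side -33.96
top: bar L edge -27.09 R -26.35
roof -28.59 sides -27.86 -28.19
cup -34.67 cap -34.31 wcup -34.97
```

View pics/w1z.png

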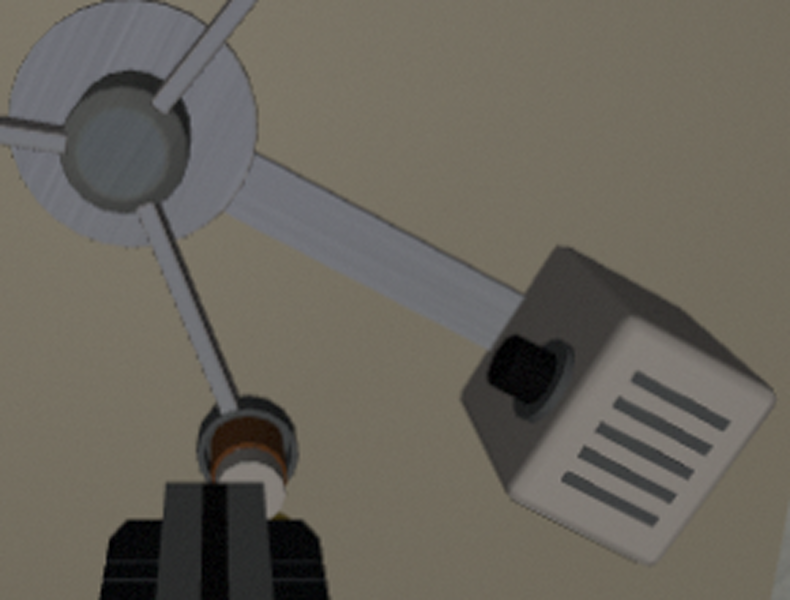

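Zoomed wrist view: the roof corners are at (632,318), (775,395), (650,565) and (510,495), the bar edges are clear, and the hub's top is centred at about (122,148).

Run:
```python
from h import *
T=np.load('T1.npy'); ang=lambda d:np.degrees(np.arctan2(d[1],d[0])).round(2)
f=lambda a,b,z:wpix2w(T,230+a/2.724,140+b/2.727,z)[:2]
Hw=f(122,148,.068); Hd=f(134,123,.010); print(Hw,Hd)
A,B,C,D=[f(*p,.105) for p in((632,318),(775,395),(650,565),(510,495))]
print('roof sides',ang(B-A),ang(C-D),'front',ang(D-A)+90,'size',np.hypot(*(B-A)),np.hypot(*(D-A)),'centre',ang((A+B+C+D)/4-Hw),np.hypot(*((A+B+C+D)/4-Hw)), 'front mid',ang((A+D)/2-Hw))
print('slots',ang(f(730,425,.105)-f(635,376,.105)),ang(f(656,521,.105)-f(566,478,.105)))
print('bar',ang(f(523,296,.008)-f(256,155,.008)),ang(f(485,346,.008)-f(233,212,.008)))
m=(f(523,296,.008)+f(485,346,.008))/2; print('barmid',ang(m-Hd))
```

```text
[ 0.56314902 -0.00765887] [ 0.56391759 -0.00841536]
roof sides -27.89 -28.35 front -28.230000000000004 size 0.06815376254736989 0.084673596883126 centre -28.54 0.2315190981712852 front mid -28.62
slots -27.43 -26.96
bar -28.0 -28.67
barmid -28.74
```

The nozzle direction comes out at −28.4° and the bottle arm now stands at −34.65°, so the remaining turn is 6.3°.

Run:
```python
from h import *
for th in (209,212.3):
    p,q=ppose(th,.015,.042); bot.move_linear(p,speed=.03,rotation=q)
bot.wait(.3)
print(bot.read_position(),p)
p,q=ppose(212.3,.04,.042); bot.move_linear(p,speed=.05)
p[2]=.15; bot.move_linear(p,speed=.15)
bot.move_pose([.58,.06,.33],quat(np.pi/2))
np.save('T2.npy',tool()); im=snap('wrist','w2.png'); print(bot.read_clock())
cv2.imwrite('pics/w2z.png',cv2.resize(im[100:400,200:600,::-1],(800,600),interpolation=cv2.INTER_CUBIC))
snap('top','top2.png')
im=cv2.imread('pics/top2.png')[150:270,260:420]; cv2.imwrite('pics/top2z.png',cv2.resize(im,(800,600),interpolation=cv2.INTER_CUBIC))
```

```text
[ 0.48269612 -0.04111652  0.04201726] [np.float64(0.48267324443496046), np.float64(-0.041137965151637944), 0.042]
12.3833
```

View pics/w2z.png

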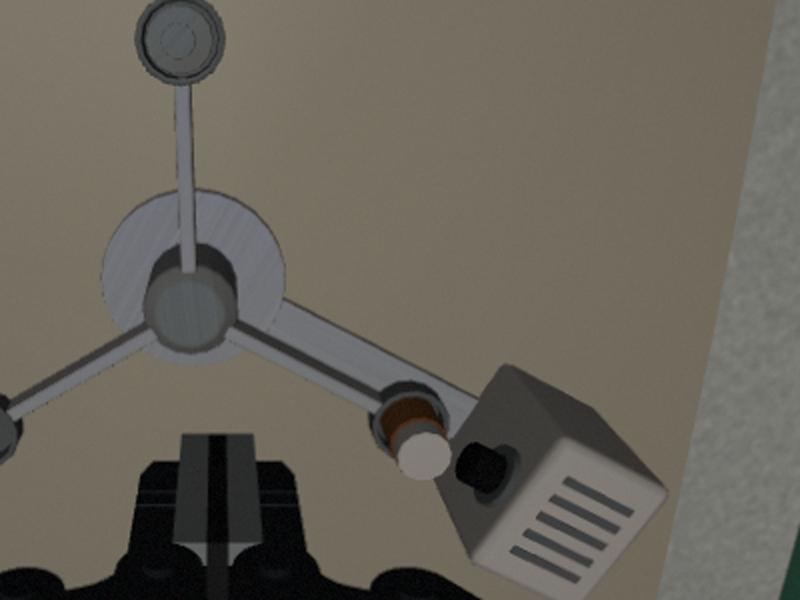

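View pics/top2z.png

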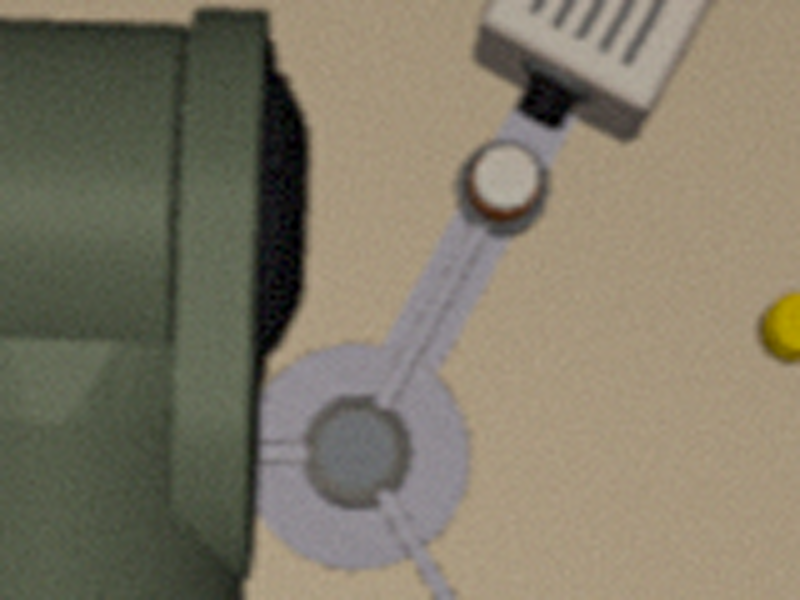

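The bottle now stands in front of the nozzle in both views. Next I check the residual angle.

Run:
```python
from h import *
T=np.load('T2.npy'); ang=lambda d:np.degrees(np.arctan2(d[1],d[0])).round(2)
f=lambda a,b,z:wpix2w(T,200+a/2,100+b/2,z)[:2]
Hw=f(191,308,.068); print(Hw)
print('wcup',ang(f(180,40,.066)-Hw)-120,'arm',ang(f(184,88,.065)-f(188,270,.065))-120)
print('b arm edge',ang(f(371,410,.065)-f(232,343,.065)))
A,B=f(567,437,.105),f(666,493,.105);D=f(473,562,.105);print('roof',ang(B-A),ang(D-A)+90,'fm',ang((A+D)/2-Hw),'bar',ang(f(478,402,.008)-f(285,298,.008)))
c=lambda u,v,z: pix2w('top',260+u/5,150+v/5,z)[:2]
Ht=c(357,451,.068)
print('top cup',ang(c(502,188,.064)-Ht),'cap',ang(c(505,177,.1)-Ht),'noz',ang(c(548,100,.086)-Ht),'arm',ang(c(475,233,.065)-c(388,400,.065)))
print('bar mid', ang(c(545,130,.008)-Ht))
bs=bot.search_frame('wrist','start_top'); print(bs[:1])
```

```text
[ 0.56419354 -0.0068481 ]
wcup -28.290000000000006 arm -29.409999999999997
b arm edge -27.32
roof -30.02 -28.120000000000005 fm -28.74 bar -29.19
top cup -28.38 cap -28.24 noz -28.24 arm -27.07
bar mid -29.43
[]
```

Run:
```python
from h import *
q=quat(np.pi/2)
bot.move_pose([.45,-.303,.15],q)
print(bot.move_linear([.45,-.303,.08],speed=.08,until_force=8))
c=bot.move_linear([.45,-.303,.008],speed=.02,until_force=12)
print(c,bot.read_position(),bot.read_ft_force(),bot.read_clock())
bot.wait(.3); T=tool(); im=snap('wrist','w3.png')
bot.move_linear([.45,-.303,.15],speed=.08)
bot.move_pose([.3,-.4,.3],q)
snap('top','top3.png'); print(bot.read_clock())
a=cv2.imread('pics/top3.png')[110:350,160:480]; cv2.imwrite('pics/top3c.png',np.hstack([cv2.resize(a,(400,300)),cv2.resize(cv2.imread('pics/w3.png'),(400,300))]))
```

```text
False
False [ 0.45002936 -0.30301237  0.00803666] [ 0.03955963  0.21662305 -0.22336971] 18.825
22.075
```

View pics/top3c.png

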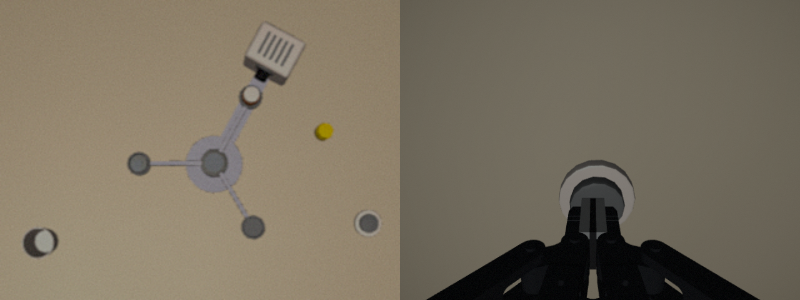

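The fingertip came down without touching anything, although it looks near the button. I'll look closer and compute.

Run:
```python
from h import *
bot.move_pose([.45,-.36,.2],quat(np.pi/2))
T=tool(); np.save('T4.npy',T); im=snap('wrist','w4.png')
d=bot.search_frame('wrist','start_top'); print(d[:2],bot.read_clock())
a=cv2.imread('pics/w3.png')[220:420,220:420]; b=im[100:400,170:470,::-1]
cv2.imwrite('pics/w34.png',np.hstack([cv2.resize(a,(400,400),interpolation=cv2.INTER_CUBIC),cv2.resize(b,(400,400))]))
```

```text
[{'bbox': [290.9, 116.1, 44.8, 50.6], 'confidence': 0.64}] 22.9417
```

View pics/w34.png

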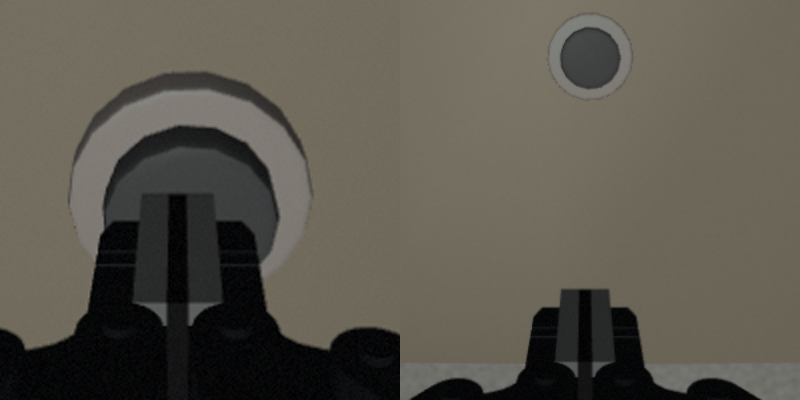

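Run:
```python
from h import *
T=np.load('T4.npy')
# w4: button face crop (590-400,57)*.75+(170,100)
uc,vc=170+190*.75,100+58*.75
for z in (0,.01,.02,.03,.04):
    P=wpix2w(T,uc,vc,z); Q=pix2w('top',160+738/2.5,110+447/2.5,z)
    a=wpix2w(T,170+160*.75,vc,z); b=wpix2w(T,170+220*.75,vc,z)
    print(z,P.round(4),Q.round(4),'dia',np.hypot(*(a-b)[:2]).round(4))
K=bot.calibration('wrist');print(T[:3,3])
```

```text
0 [ 0.4526 -0.3074  0.    ] [ 0.4496 -0.3093  0.    ] dia 0.0375
0.01 [ 0.4525 -0.3066  0.01  ] [ 0.4499 -0.3073  0.01  ] dia 0.0365
0.02 [ 0.4524 -0.3057  0.02  ] [ 0.4501 -0.3053  0.02  ] dia 0.0354
0.03 [ 0.4523 -0.3049  0.03  ] [ 0.4503 -0.3033  0.03  ] dia 0.0344
0.04 [ 0.4523 -0.304   0.04  ] [ 0.4505 -0.3012  0.04  ] dia 0.0334
[ 0.44978943 -0.35987001  0.20012753]
```

Run:
```python
from h import *
x,y=.4515,-.3065
bot.move_linear([x,y,.05],speed=.15)
f0=bot.read_ft_force()
for z in (.03,.02,.015,.012,.010,.008,.006,.004,.002,.0005,-.001):
    c=bot.move_linear([x,y,z],speed=.02,until_force=14)
    bot.wait(.1); f=bot.read_ft_force()-f0; print(z,bot.read_position()[2].round(4),f.round(2),c)
    if c or f[2]>12: break
snap('wrist','w5.png'); print(bot.read_clock())
```

```text
0.03 0.0302 [ 1.01 -0.03  0.66] False
0.02 0.0201 [-0.27 -0.47 -0.4 ] False
0.015 0.015 [-0.05 -0.49 -0.44] False
0.012 0.012 [-0.41  0.02  0.83] False
0.01 0.01 [ 0.66  0.36 -0.02] False
0.008 0.008 [1.39 0.12 0.56] False
0.006 0.006 [ 0.51 -0.45 -0.33] False
0.004 0.0039 [-0.65  0.37  0.63] False
0.002 0.002 [0.26 1.05 0.22] False
0.0005 0.0006 [-0.8   0.53  1.76] False
-0.001 -0.0009 [-0.02  0.29  2.47] False
29.55
```

Run:
```python
from h import *
x,y=.4515,-.3065
print(bot.read_gripper_width())
for z in (-.002,-.003,-.004,-.005,-.006,-.007,-.008,-.009):
    c=bot.move_linear([x,y,z],speed=.01,until_force=12)
    bot.wait(.1); f=bot.read_ft_force(); print(z,bot.read_position()[2].round(4),f.round(2),c)
    if c or f[2]>14: break
snap('wrist','w6.png'); print(bot.read_clock())
```

```text
-0.0032464588867107498
-0.002 -0.0019 [-0.21  0.46  2.46] False
-0.003 -0.003 [-0.12  1.36  4.11] False
-0.004 -0.0039 [-0.1  -0.47  3.66] False
-0.005 -0.0042 [-2.38  1.18 11.24] False
-0.006 -0.0044 [-3.68  2.72 18.63] False
31.35
```

The button started to give at z≈0.0015, reached 4 N and went stiff about 6 mm lower, so it is fully down. Now I release it and check the result.

Run:
```python
from h import *
bot.move_linear([.4515,-.3065,.12],speed=.08)
bot.move_pose([.3,-.4,.3],quat(np.pi/2)); bot.wait(.3)
snap('top','top4.png'); print(bot.read_clock(),bot.read_ft_force())
a=cv2.imread('pics/top4.png').astype(int); b=cv2.imread('pics/top3.png').astype(int)
d=cv2.GaussianBlur(np.abs(a-b).sum(2).astype(np.float32),(5,5),0); ys,xs=np.where(d>25); print(len(xs), (xs.min(),xs.max(),ys.min(),ys.max()) if len(xs) else '')
c=lambda p:[int(v) for v in p]
print(d[150:330,240:400].max(), d[270:305,440:470].max())
```

```text
34.4167 [-0.36870414  0.72781685  0.13679008]
1317 (np.int64(0), np.int64(639), np.int64(7), np.int64(479))
27.484375 13.136719
```

```bash
python3 -c "
from h import *
print(bot.close_job())"
```

```text
the job is handed in; nothing more can be done
None
```

The job is handed in: I pushed the empty arm to turn the carousel until the amber bottle's arm pointed at the nozzle (about 0.1° off by my camera estimate), then pressed the start button until it bottomed out and released it; a first press had stopped short without touching anything.

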